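# Seat the reference thermometer in the dehydrator's well

## Task

Check the dehydrator's temperature: take the reference thermometer with the white display handle from the table and slide its stem into the well on the front of the dehydrator, past the drag of the seal, until the tip is fully home on the blind end of the well. Press gently, the tip holds a delicate sensor. Then let go and push the clamp lever on the well down until it is fully closed; leave the other things on the table where they are.

Things in the scene. Friction and masses are not known exactly. Their poses are not given: they have to be found in the camera images.
- probe_center (a point): centre of the handle of the reference thermometer, half-way up: a white block 110 long, 28 wide, 30 high (mm), grey display on top, lying flat on the table, display up; about 0.14 kg, nearly all in the handle. x points along the handle towards the stem, z up through the display. In the well the whole handle stays outside
- probe_tip (a point): tip of the thermometer's steel stem, 190 mm ahead of probe_center on the handle's centre line (15 mm above its underside); axes as there. The stem: 8 mm in diameter, 135 mm long; its last 6 mm taper to 3.6 mm, a ferrule of 18 mm diameter covers the 8 mm next to the handle. The tip should not be pressed on anything with more than about 15 N
- well_mouth (a point): centre of the open mouth of the well: a level steel tube, 26 mm outer diameter, standing out 85 mm from the dehydrator's front, 105 mm above the table. x points straight into the well, z up. Countersunk mouth: 22 mm wide at the rim, narrowing to the 11 mm bore within 8 mm. The open clamp's cam stays clear of the stem
- well_seal (a point): spring-pressed wiper seal in the bore, hidden, 33 mm behind the mouth; axes as well_mouth. From here on it drags on the stem with about 3 to 6 N, up to 8 N as the tip passes. Beyond, the bore ends blind in a solid steel stop inside the machine, 70 to 122 mm behind the mouth (depth differs, not known beforehand): it can only be felt, the resistance rises sharply and the stem goes no farther
- well_flange (a point): where the well's tube meets the dehydrator's front panel, 85 mm behind the mouth; axes as well_mouth. The dehydrator is a fixed steel box 360 wide, 380 deep and 240 high; this point is 105 mm up on its control column, 35 mm from the machine's edge on the +y side, 325 mm from its edge on the -y side, where the glass door is
- clamp (a joint): clamp lever on the well, rad: 0 = open (arm 37 degrees above level), 0.65 = fully closed (arm level, cam pinching the stem). Hinge parallel to the well, 18 mm behind the mouth, 18 mm above the well's centre line; arm 62 mm long, to the +y side of well_mouth. Stiff, stays where it is left; 4 to 10 N downwards on the arm, 45 to 60 mm from the hinge, closes it
- clamp_pad (a point): top face of the black thumb pad (20 x 18 mm) at the end of the clamp lever's arm, 62 mm from the hinge; moves with the lever
- pen: slim black and grey pocket thermometer with a thin 4 mm stem, 160 mm long, lying on the table; to be left alone. Origin under its middle
- spatula: spatula with black handle lying on the table; to be left alone. Origin at its underside
- jar: amber glass jar with steel lid, 84 mm wide, 70 high; to be left alone. Origin under its centre
- bowl: steel bowl, 120 mm wide, 50 high; to be left alone. Origin under its centre
- timer: round white kitchen timer, 64 mm wide, 46 high; to be left alone. Origin under its centre
- knife: paring knife with black handle, 205 mm long, lying flat; to be left alone. Origin under its middle
Things that resemble listed ones, but are neither listed nor needed, are in the scene too. What is shaped like the part that bears probe_center but yellow is not meant.

How it is judged (in metres and radians):
On the way, in this order (a step that is already met when the one before it is completed fails the run):
1. the stem's tip is home on the blind end of the well (distance between probe_tip and well_end_c0 below 0.012 m), for 0.2 s.
2. the clamp lever is closed on the stem (value of joint clamp above 0.57 rad), for 0.2 s.
At the end, for the whole second after the job is handed in: The thermometer's tip rests within 2.5 mm of the blind end of the well, the clamp lever is closed (within 0.08 rad of its stop), and the thermometer is at rest and released (distance between probe_tip and well_end_c0 below 0.0125 m and value of joint clamp above 0.57 rad and linear speed of probe below 0.01 m/s); the robot touches nothing.
It fails at once if the tip is pressed on the blind end of the well with more than 20 N (contact force between probe and well_end_c0 above 20 N).
It fails at once if another thing on the table is moved by more than 30 mm (distance of any of pen, spatula, jar, bowl, timer, knife from where it was at the start of the episode above 0.03 m).
It also fails if it takes over 51 s, if anything falls off the work surface, if the arm or the gripper's body presses on something with over 40 N, if the wrist force passes 120 N, or if a joint passes its speed limit or range.

## Robot

A 6-joint arm with a two-finger parallel gripper is mounted at the origin on the work surface. World frame = base frame: x ahead of the robot, y to its left, z up, the work surface at z = 0. Lengths are in m, angles in degrees, forces in N, time in s.
With the tool pointing down it reaches from about 0.3 to 0.75 m from the base axis. Payload 8.5 kg.
Tool frame: the origin (TCP) lies on the mounting face of the last link; the fingertips stand tip_extent ahead of it and the grasp point (between the pads) lies 155 mm ahead of it (tip_extent is the distance from the TCP to the fingertips, in m); z points along the fingers, y is the line along which they close (so a half turn about z gives the same grasp; the last joint's range is limited). The gripper opens to 85 mm and grips with 20 to 120 N. Pads are 22 mm wide; open, the fingers measure 114 mm over their backs; the gripper's body (76 mm by 85 mm) begins 54 mm behind the grasp point. The pads swing forward as they close: fully open they stand 13 mm farther back than shut.
Start: joints at [51.606, 21.807, 74.336, -0, 83.858, -12.336], TCP at [0.242, 0.494, 0.405] pointing down, gripper open.
Joint ranges: [-178.18, 178.18], [-50.72, 133.34], [12.68, 142.11], [-81.47, 261.47], [9.98, 163.14], [-165.26, 165.26]. Speed limits (degrees/s): [136.94, 136.94, 180, 180, 180, 180].

## Interface

Orientations are given as a 3x3 rotation matrix whose columns are the frame's x, y, z axes.
In Python, from rig import observe, get_image, camera_params, close_job, tip_extent gives the robot as it stands.
- The arm moves only by the shell command python3 -m creep 'ROWS' [FORCE]. ROWS is JSON, a list of rows, each an object with "jaw": the gripper's target within -1 to 1 (shut at 1, half-way at 0, fully open at -1); "travel": the shift along the world's x, y, z in mm, a list of three; "roll": the turn about the world's z in rad. A call has 1 to 12 rows; each row is the pose to reach, as a shift and turn from the pose commanded when the call began; what a row does not reach only later rows make up. A row lasts 1/10 s, in which the tool goes at most 50 mm and 8.59 degrees, less where a joint would pass 70% of its speed; a pose out of reach is approached as far as the arm can. A call with a gripper value outside its range is refused whole. The fingers move at their own pace and stop on an object; FORCE is the grip in N (left out, the last holds). Time passes only in rows, so rows that repeat a pose let the fingers close. It gives the time, the measured TCP pose, the force, the opening and the grip force at its end, in the units of the state.
- observe(): the state, without advancing time (a new reading comes with each control period).
- get_image(name): name is "side" or "top"; returns (picture, depth): 384x512x3 uint8, red, green, blue; 384x512 float32, m along the optical axis (not along the pixel's ray), 0 where there is no reading.
- camera_params(name): a dict with "mtx" (3x3 intrinsics, pixels), "dist_coeffs" ([k1, k2, p1, p2, k3] as OpenCV has them; the pictures are not rectified), "extrinsics" (4x4, takes a point from camera to world coordinates). Camera axes: x right, y down, z forward; pixel columns grow to the right and rows downward; lengths in m; the calibration is good to about 2 mm. A picture is of the moment at which its call begins. camera_params takes no time and is no camera call.
- close_job(): hands the job in; it is judged then, once.
The state is a dict: "time_s": time; "q": joint angles; "qvel": joint speeds; "joint_efforts": joint torques, N m; "position": TCP position; "tool_rot": TCP orientation; "ft_force": force on the tool from outside, world axes, zero at the start; "wrist_torque": the same for the moment, N m; "grip_width": finger opening in m; "gripper_force": force on a finger pad.
Only numpy, scipy, OpenCV 4.12 (cv2) and the standard library are available. Lean on these libraries where they do the work, as an engineer would, in place of code of your own. Each camera call takes 0.05 s, during which the arm holds its last target. There are 200 camera calls.

## Working session

There is one attempt and no reset: what is moved stays moved. The work goes in short steps, Python scripts to look and compute and a shell command to move; the robot and the scene stay as the last step left them, time stands still between calls to the robot, and variables do not carry over. Pictures are saved under pics/ and viewed, at most 10 in all, crops included, and the job is handed in when it is done.

```bash
mkdir -p pics; ls; python3 - <<'E'
from rig import *
import cv2,numpy as np
print(observe(),tip_extent)
for n in("side","top"):
    p,d=get_image(n); np.savez(n+"0.npz",p=p,d=d); cv2.imwrite(f"pics/{n}0.png",cv2.cvtColor(p,cv2.COLOR_RGB2BGR))
    c=camera_params(n); print(n,c)
E
```

```text
pics
{'time_s': 0.0, 'q': array([ 5.16046764e+01,  2.18419711e+01,  7.43882647e+01, -2.37360768e-04,
        8.38553413e+01, -1.23372527e+01]), 'qvel': array([-0.00682976,  0.04858409, -0.11545309, -0.04102463, -0.05390642,
        0.0330426 ]), 'joint_efforts': array([ 2.43464820e-03, -4.48443711e+01, -2.31288511e+01, -6.74535201e-06,
        4.62158539e-03,  3.23556162e-05]), 'position': array([0.24158852, 0.49404482, 0.40408171]), 'tool_rot': array([[-8.98349333e-01,  4.39280800e-01, -9.24423779e-04],
       [ 4.39281659e-01,  8.98348622e-01, -1.17315995e-03],
       [ 3.15108188e-04, -1.45998987e-03, -9.99998885e-01]]), 'ft_force': array([-0.15759754, -0.23151932,  0.37684698]), 'wrist_torque': array([-0.02894738,  0.02016167, -0.01431091]), 'gripper_force': 0.0, 'grip_width': 0.08539518015786773} 0.1734
side {'mtx': array([[403.5438885 ,   0.        , 254.99663932],
       [  0.        , 403.5438885 , 190.29475407],
       [  0.        ,   0.        ,   1.        ]]), 'dist_coeffs': array([-0.08208205,  0.        ,  0.        ,  0.        ,  0.        ]), 'extrinsics': array([[ 0.91386704, -0.2653906 ,  0.30727002,  0.24642507],
       [-0.40572165, -0.62561392,  0.66633113, -0.54864795],
       [ 0.01539438, -0.73360415, -0.67940265,  0.74543074],
       [ 0.        ,  0.        ,  0.        ,  1.        ]])}
top {'mtx': array([[349.88958471,   0.        , 254.53763279],
       [  0.        , 349.88958471, 197.84788457],
       [  0.        ,   0.        ,   1.        ]]), 'dist_coeffs': array([0.01809233, 0.        , 0.        , 0.        , 0.        ]), 'extrinsics': array([[-5.65426691e-02, -9.77594606e-01,  2.02760235e-01,
         3.51848343e-01],
       [-9.98399958e-01,  5.55008202e-02, -1.08250812e-02,
         6.70443283e-02],
       [-6.70818352e-04, -2.03047889e-01, -9.79168578e-01,
         9.63090515e-01],
       [ 0.00000000e+00,  0.00000000e+00,  0.00000000e+00,
         1.00000000e+00]])}
```

View pics/side0.png

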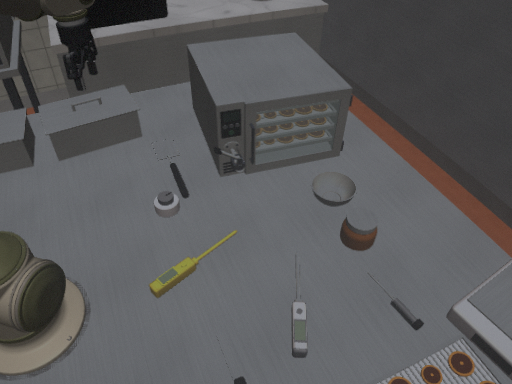

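View pics/top0.png

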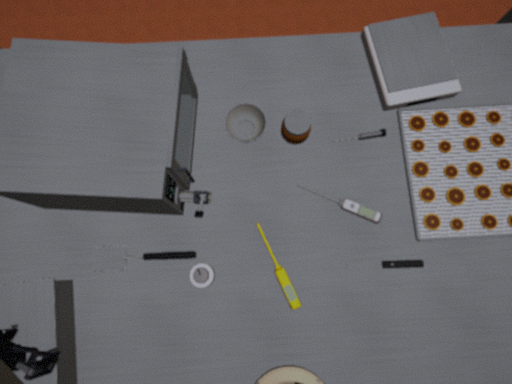

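The side view shows the white-handled thermometer at about (300,325), with its stem tip at (296,255). The yellow lookalike is at (175,275) and the well with its clamp at (232,155). In the top view the white one is at (360,210) with its tip at (297,186), and the yellow one is at (288,288). The well is at (195,197) and the clamp pad at (199,213). Candidates are white (360,210) and yellow (288,288); white with a grey display fits the description. Next I'll confirm it in a crop and measure.

```bash
cat > h.py <<'E'
import numpy as np,cv2
from rig import camera_params
def ray(n,uv):
    c=camera_params(n);E=np.array(c["extrinsics"])
    x=cv2.undistortPoints(np.array(uv,float).reshape(-1,1,2),np.array(c["mtx"]),np.array(c["dist_coeffs"]))[:,0]
    return E[:3,3],np.c_[x,np.ones(len(x))]@E[:3,:3].T
def plane(n,uv,z):
    o,d=ray(n,uv);return o+d*((z-o[2])/d[:,2])[:,None]
def cloud(n,dep):
    v,u=np.mgrid[:384,:512];o,d=ray(n,np.c_[u.ravel(),v.ravel()])
    return (o+d*dep.reshape(-1,1)).reshape(384,512,3)
E
python3 - <<'E'
from h import *
S=np.load("side0.npz");T=np.load("top0.npz")
for n,D,roi in(("top",T,(335,190,55,40)),("side",S,(280,290,40,70))):
    x,y,w,h=roi;p=D["p"][y:y+h,x:x+w].astype(int)
    m=(p.min(2)>(125 if n=="top" else 140)).astype(np.uint8)
    C=cloud(n,D["d"])[y:y+h,x:x+w]
    cs,_=cv2.findContours(m,0,2);c=max(cs,key=cv2.contourArea)+[x,y]
    r=cv2.minAreaRect(c);print(n,r,cv2.contourArea(c))
    print(plane(n,cv2.boxPoints(r),.03).round(4).tolist(), "z med",np.median(C[m>0],0))
# panel plane from side cloud
C=cloud("side",S["d"]);v,u=np.mgrid[:384,:512]
k=(u>190)&(u<345)&(v>80)&(v<170)&(S["d"]>0)&(C[...,2]>.03)&(C[...,2]<.22)
P=C[k];rng=np.random.default_rng(0);best=0
for i in range(800):
    a=rng.uniform(-.5,.5);q=P[rng.integers(len(P))];n_=np.array([np.sin(a),-np.cos(a),0]);e=abs((P-q)@n_)<.003
    if e.sum()>best:best=e.sum();B=(n_,q,e)
I=P[B[2]];c=I.mean(0)
A=np.linalg.svd(I-c,full_matrices=False)[2][2];A*=np.sign(-A[1]);print("panel n",A,"c",c,best,len(P))
# well points: in front of panel
f=(C-c)@A
w=(u>195)&(u<260)&(v>120)&(v<185)&(f>.01)&(f<.12)&(C[...,2]>.05)
print("well pts",w.sum())
def crop(D,x,y,w,h,s):return cv2.resize(cv2.cvtColor(D["p"][y:y+h,x:x+w],4),None,fx=s,fy=s,interpolation=cv2.INTER_CUBIC)
a=crop(S,190,90,80,100,5);b=crop(T,155,155,80,75,5);e=crop(T,285,170,110,60,4)
out=np.zeros((580,800,3),np.uint8);out[:500,:400]=a;out[:375-40,400:]=b[40:];out[340:580,400:]=e[:, :400]
cv2.imwrite("pics/crop1.png",out)
np.save("panel.npy",np.r_[A,c])
E
```

```text
top ((351.18963623046875, 205.27587890625), (16.89827537536621, 9.656157493591309), 21.801406860351562) 137.0
[[0.5075, -0.177, 0.03], [0.5316, -0.1893, 0.03], [0.5119, -0.2298, 0.03], [0.488, -0.2172, 0.03]] z med [ 0.50527265 -0.21003069  0.03032083]
side ((299.5, 310.5), (15.0, 11.0), 90.0) 142.5
[[0.5066, -0.1839, 0.03], [0.527, -0.1929, 0.03], [0.5107, -0.2225, 0.03], [0.4909, -0.2138, 0.03]] z med [ 0.50555197 -0.21011976  0.02929594]
panel n [-0.10090545 -0.99489491  0.00148411] c [0.71648844 0.2242156  0.1290266 ] 4956 8408
well pts 401
```

View pics/crop1.png

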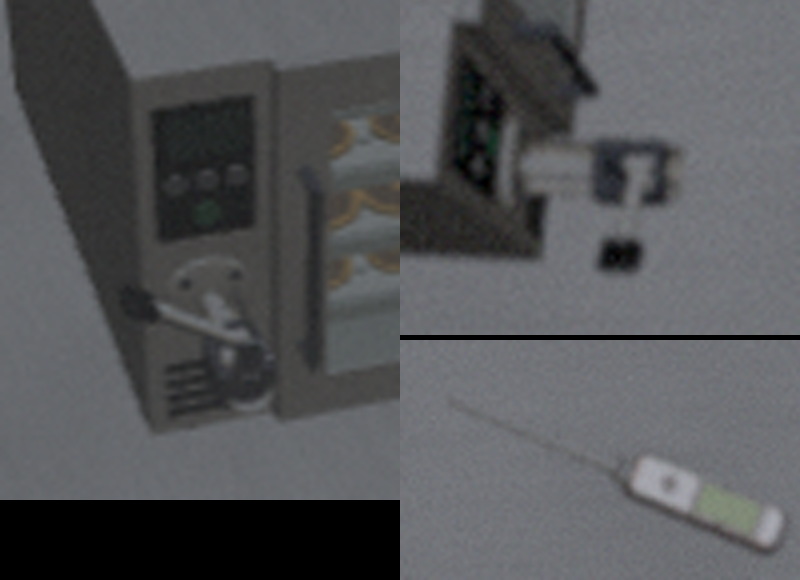

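The crops confirm it: the lower right shows the white handle with a greenish-grey display, stem tip at top px (297,186). The well tube runs from (180,196) to its mouth at about (210,196) in the top view, and the pad is at about (199,213). Next I'll get precise numbers from depth.

```bash
python3 - <<'E'
from h import *
pl=np.load("panel.npy");ax=-pl[:3];ax[2]=0;ax/=np.linalg.norm(ax);yv=np.array([-ax[1],ax[0],0]);c=pl[3:]
for n in("top","side"):
    D=np.load(n+"0.npz");C=cloud(n,D["d"])
    # probe handle by height
    k=(abs(C[...,0]-.50)<.09)&(abs(C[...,1]+.22)<.09)&(C[...,2]>.024)&(C[...,2]<.04)
    r=cv2.minAreaRect((C[k][:,:2]*1000).astype(np.float32));print(n,"handle",k.sum(),r,np.median(C[k],0).round(4))
    # stem: dark pixels vs local median in top
    # well frame coords
    f=np.stack([(C-c)@ax,(C-c)@yv,C[...,2]],-1)
    g=cv2.cvtColor(D["p"],cv2.COLOR_RGB2GRAY)
    w=(f[...,0]>-.13)&(f[...,0]<-.005)&(C[...,2]>.07)&(C[...,2]<.2)&(abs(C[...,0]-.5)<.2)&(D["d"]>0)
    Q=f[w]
    for a in np.arange(-.12,0,.01):
        s=Q[(Q[:,0]>=a)&(Q[:,0]<a+.01)]
        if len(s):
            t=s[s[:,2]>s[:,2].max()-.006]
            print("%.3f n%d y %.3f..%.3f z %.3f..%.3f top-y %.3f"%(a,len(s),s[:,1].min(),s[:,1].max(),s[:,2].min(),s[:,2].max(),t[:,1].mean()))
o=c;print("ax",ax,"yv",yv,"c",c)
D=np.load("top0.npz");C=cloud("top",D["d"]);g=D["p"].mean(2)
for v in range(176,232,4):print(v,[ "%d/%.0f"%(g[v,u],1000*C[v,u,2]) for u in range(172,218,3)])
E
```

```text
top handle 412 ((497.4754943847656, -227.27426147460938), (114.07743072509766, 27.724197387695312), 63.13604736328125) [ 0.496  -0.2279  0.0304]
-0.080 n24 y 0.158..0.184 z 0.092..0.118 top-y 0.172
-0.070 n93 y 0.158..0.230 z 0.093..0.167 top-y 0.225
-0.060 n92 y 0.158..0.230 z 0.097..0.168 top-y 0.226
-0.050 n54 y 0.156..0.230 z 0.093..0.165 top-y 0.224
-0.040 n46 y 0.157..0.187 z 0.092..0.116 top-y 0.172
-0.030 n84 y 0.119..0.185 z 0.076..0.183 top-y 0.123
-0.020 n71 y 0.119..0.181 z 0.070..0.186 top-y 0.123
-0.010 n33 y 0.120..0.182 z 0.072..0.187 top-y 0.123
side handle 726 ((494.8656005859375, -228.046142578125), (116.0530776977539, 28.425521850585938), 63.39183807373047) [ 0.491  -0.2358  0.0297]
-0.080 n9 y 0.161..0.228 z 0.092..0.164 top-y 0.228
-0.070 n162 y 0.159..0.233 z 0.089..0.166 top-y 0.228
-0.060 n75 y 0.160..0.233 z 0.093..0.166 top-y 0.228
-0.050 n32 y 0.160..0.232 z 0.094..0.164 top-y 0.227
-0.040 n12 y 0.160..0.189 z 0.091..0.114 top-y 0.179
-0.030 n83 y 0.124..0.175 z 0.070..0.182 top-y 0.127
-0.020 n27 y 0.123..0.179 z 0.072..0.186 top-y 0.125
-0.010 n14 y 0.12
[... 1656 characters left out ...]
/161', '32/162', '36/160', '118/-4', '117/6', '114/-1', '117/3', '115/0']
216 ['114/2', '110/-0', '108/3', '112/-0', '113/-1', '116/2', '116/-2', '106/-1', '44/164', '36/163', '70/164', '119/2', '115/0', '115/0', '114/3', '118/-1']
220 ['114/2', '115/1', '110/2', '111/-0', '113/-1', '111/1', '114/-1', '115/-1', '117/1', '112/1', '121/0', '119/-1', '119/-0', '117/1', '117/-2', '119/-2']
224 ['116/2', '112/0', '115/1', '113/2', '112/1', '114/2', '115/-3', '117/-1', '116/3', '115/-1', '117/2', '118/-1', '116/-1', '114/-2', '114/-1', '116/-0']
228 ['109/2', '113/0', '108/1', '112/1', '110/3', '113/1', '118/-2', '117/-3', '119/2', '115/-1', '116/-1', '118/-1', '112/1', '117/1', '115/1', '117/-1']
```

```bash
R='{"jaw":-1,"travel":[126,-364,0],"roll":-0.8}'; python3 -m creep '[{"jaw":-1,"travel":[126,-364,0],"roll":-0.8},{"jaw":-1,"travel":[126,-364,0],"roll":-0.8},{"jaw":-1,"travel":[126,-364,0],"roll":-0.8},{"jaw":-1,"travel":[126,-364,0],"roll":-0.8},{"jaw":-1,"travel":[126,-364,0],"roll":-0.8},{"jaw":-1,"travel":[126,-364,0],"roll":-0.8},{"jaw":-1,"travel":[126,-364,0],"roll":-0.8},{"jaw":-1,"travel":[126,-364,0],"roll":-0.8},{"jaw":-1,"travel":[126,-364,0],"roll":-0.8},{"jaw":-1,"travel":[126,-364,0],"roll":-0.8}]'; python3 -m creep '[{"jaw":-1,"travel":[125,-363,-130],"roll":-0.783},{"jaw":-1,"travel":[125,-363,-130],"roll":-0.783},{"jaw":-1,"travel":[125,-363,-130],"roll":-0.783},{"jaw":-1,"travel":[125,-363,-130],"roll":-0.783},{"jaw":-1,"travel":[125,-363,-130],"roll":-0.783},{"jaw":-1,"travel":[125,-363,-130],"roll":-0.783},{"jaw":-1,"travel":[125,-363,-130],"roll":-0.783},{"jaw":-1,"travel":[125,-363,-130],"roll":-0.783},{"jaw":-1,"travel":[125,-363,-130],"roll":-0.783},{"jaw":-1,"travel":[125,-363,-130],"roll":-0.783},{"jaw":-1,"travel":[125,-363,-130],"roll":-0.783},{"jaw":-1,"travel":[125,-363,-130],"roll":-0.783}]'; python3 - <<'E'
from rig import *
import cv2,numpy as np
o=observe();print(o["q"].round(2))
p,d=get_image("side"); cv2.imwrite("pics/a.png",cv2.resize(cv2.cvtColor(p[150:,200:],4),None,fx=2.3,fy=2.3))
E
```

```text
time_s: 1.1
position: [0.3677, 0.1296, 0.4045]
tool_rot: [[-0.309, 0.951, -0.001], [0.951, 0.309, 0.0], [0.0, -0.001, -1.0]]
ft_force: [0.9, -0.1, -0.3]
grip_width: 0.0854
gripper_force: 0.0
time_s: 2.3
position: [0.4927, -0.2312, 0.2754]
tool_rot: [[0.448, 0.894, 0.0], [0.894, -0.448, -0.0], [0.0, 0.001, -1.0]]
ft_force: [0.5, 0.8, -0.3]
grip_width: 0.0855
gripper_force: 0.0
[-3.761e+01  2.863e+01  8.647e+01  1.000e-02  6.488e+01 -1.098e+01]
```

View pics/a.png

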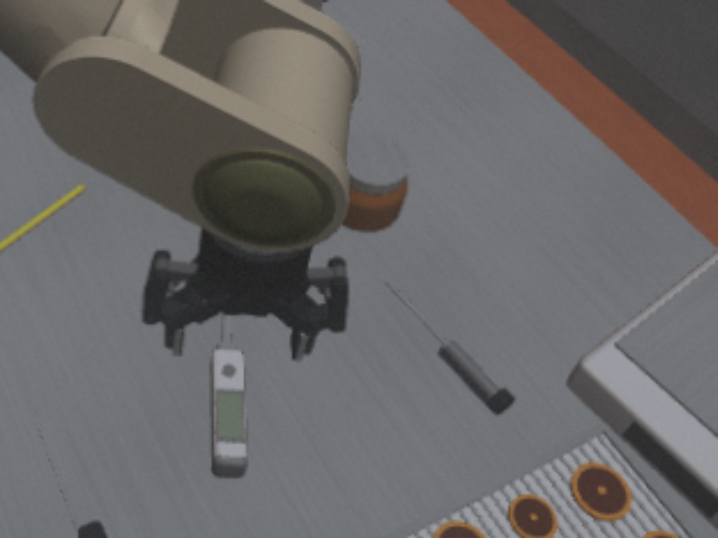

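The open fingers straddle the white handle, which is at crop (229,410), with the jaw line across it. I'll descend and grip.

```bash
python3 -m creep '[{"jaw":-1,"travel":[0,-1,-40],"roll":0},{"jaw":-1,"travel":[0,-1,-75],"roll":0},{"jaw":-1,"travel":[0,-1,-97],"roll":0},{"jaw":-1,"travel":[0,-1,-97],"roll":0},{"jaw":-1,"travel":[0,-1,-97],"roll":0}]' && python3 -m creep '[{"jaw":1,"travel":[0,0,0],"roll":0},{"jaw":1,"travel":[0,0,0],"roll":0},{"jaw":1,"travel":[0,0,0],"roll":0},{"jaw":1,"travel":[0,0,0],"roll":0},{"jaw":1,"travel":[0,0,0],"roll":0},{"jaw":1,"travel":[0,0,0],"roll":0},{"jaw":1,"travel":[0,0,0],"roll":0},{"jaw":1,"travel":[0,0,0],"roll":0},{"jaw":1,"travel":[0,0,0],"roll":0},{"jaw":1,"travel":[0,0,0],"roll":0}]' 50
```

```text
time_s: 2.85
position: [0.4929, -0.2335, 0.1787]
tool_rot: [[0.45, 0.893, 0.001], [0.893, -0.45, -0.0], [-0.0, 0.001, -1.0]]
ft_force: [-0.4, 0.7, 1.0]
grip_width: 0.0856
gripper_force: 0.0
time_s: 3.85
position: [0.4928, -0.2341, 0.1785]
tool_rot: [[0.45, 0.893, 0.001], [0.893, -0.45, -0.001], [-0.0, 0.002, -1.0]]
ft_force: [-0.4, 0.5, 5.3]
grip_width: 0.027
gripper_force: 50.8
```

```bash
python3 -m creep '[{"jaw":1,"travel":[0,0,20],"roll":0},{"jaw":1,"travel":[0,0,50],"roll":0},{"jaw":1,"travel":[0,0,90],"roll":0},{"jaw":1,"travel":[5,35,90],"roll":0.1},{"jaw":1,"travel":[10,75,90],"roll":0.24},{"jaw":1,"travel":[16,115,90],"roll":0.366},{"jaw":1,"travel":[20,150,90],"roll":0.366},{"jaw":1,"travel":[22,172,90],"roll":0.366},{"jaw":1,"travel":[22,172,90],"roll":0.366},{"jaw":1,"travel":[22,172,90],"roll":0.366},{"jaw":1,"travel":[22,172,90],"roll":0.366}]'; python3 - <<'E'
from rig import *
import cv2,numpy as np
from h import *
o=observe();print(o["q"].round(2),o["qvel"].round(2))
im=[]
for n in("side","top"):
    p,d=get_image(n);np.savez(n+"1.npz",p=p,d=d)
    x,y,w,h=(190,120,100,90) if n=="side" else (170,160,100,90)
    im.append(cv2.resize(cv2.cvtColor(p[y:y+h,x:x+w],4),None,fx=4,fy=4,interpolation=2))
cv2.imwrite("pics/b.png",np.hstack(im))
E
```

```text
time_s: 4.95
position: [0.5146, -0.0627, 0.2677]
tool_rot: [[0.102, 0.995, -0.0], [0.995, -0.102, -0.0], [-0.0, -0.0, -1.0]]
ft_force: [-1.6, 1.0, -0.9]
grip_width: 0.0272
gripper_force: 49.9
[-2.005e+01  2.707e+01  9.113e+01 -1.000e-02  6.179e+01 -1.421e+01] [-0.43 -0.06 -0.04 -0.01  0.03  0.16]
```

View pics/b.png

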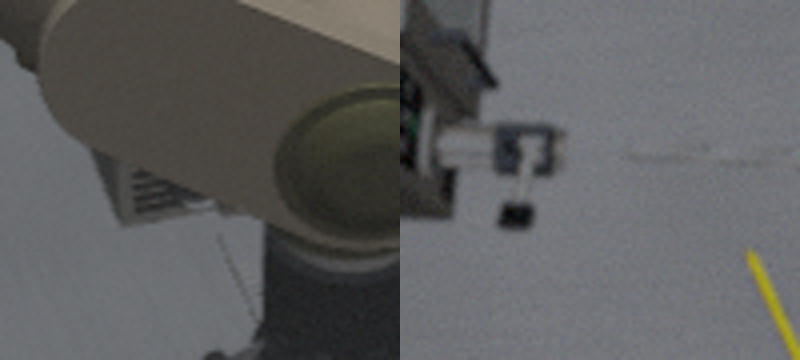

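The arm hides the well in the side view, where the stem tip is at px (245,179). In the top view the stem tip is at about (226,199), ahead of the mouth at about (212,197.5). I'll measure both in the top view at z=0.105.

```bash
python3 - <<'E'
from h import *
T=np.load("top1.npz");g=T["p"].astype(float).mean(2);C=cloud("top",T["d"])
# stem: find where depth is ~0.1
f=cv2.GaussianBlur(g,(0,0),.7)
pl=np.load("panel.npy");ax=-pl[:3];ax[2]=0;ax/=np.linalg.norm(ax);yv=np.array([-ax[1],ax[0],0]);c=pl[3:]
k=(C[...,2]>.07)&(C[...,2]<.125);k[:,:222]=0;k[:,285:]=0;k[:190]=0;k[208:]=0
vv,uu=np.nonzero(k);print("stem px",len(uu),uu.min(),uu.max(),"z",np.median(C[k][:,2]))
for lo in range(222,285,8):
    s=(uu>=lo)&(uu<lo+8)
    if s.any():
        P=plane("top",[[uu[s].mean(),vv[s].mean()]],.105)-c;print(lo,s.sum(),vv[s].mean().round(2),"w",(P@ax).round(4),(P@yv).round(4),np.median(C[vv[s],uu[s],2]).round(4))
k=(C[...,2]>.085)&(C[...,2]<.125)
print("tube")
for u in range(181,216,2):
    r=[v for v in range(186,208) if k[v,u]]
    if r:
        P=plane("top",[[u,r[0]-.5],[u,r[-1]+.5]],.105)-c;print(u,r[0],r[-1],len(r),"w",(P@ax).round(4),(P@yv).round(4),"mid",(P@yv).mean().round(4))
S=np.load("side1.npz");C2=cloud("side",S["d"])
k=(C2[...,2]>.08)&(C2[...,2]<.13);k[:,:240]=0;k[:,256:]=0;k[:172]=0;k[215:]=0
print("side stem",k.sum());vv,uu=np.nonzero(k)
for v in range(172,215,4):
    s=(vv>=v)&(vv<v+4)
    if s.any():P=C2[vv[s],uu[s]]-c*[1,1,0];print(v,uu[s].mean(),((P@ax).mean(),(P@yv).mean(),P[:,2].mean()))
E
```

```text
stem px 180 226 280 z 0.10789774189020623
222 10 197.0 w [-0.1176] [0.17] 0.1072
230 26 197.15 w [-0.1325] [0.1697] 0.108
238 26 197.85 w [-0.1515] [0.1707] 0.1075
246 24 198.0 w [-0.1721] [0.1701] 0.1084
254 28 198.39 w [-0.1925] [0.1702] 0.1078
262 24 199.0 w [-0.2122] [0.1709] 0.1076
270 29 199.14 w [-0.2337] [0.1703] 0.1086
278 13 198.62 w [-0.2446] [0.1685] 0.112
tube
181 191 200 10 w [ 0.0009 -0.0014] [0.1585 0.1841] mid 0.1713
183 191 200 10 w [-0.0042 -0.0064] [0.1583 0.1839] mid 0.1711
185 191 200 10 w [-0.0092 -0.0114] [0.1581 0.1837] mid 0.1709
187 191 200 10 w [-0.0142 -0.0163] [0.1579 0.1834] mid 0.1706
189 191 201 11 w [-0.0192 -0.0215] [0.1576 0.1857] mid 0.1717
191 191 201 11 w [-0.0242 -0.0265] [0.1574 0.1855] mid 0.1715
193 191 201 11 w [-0.0293 -0.0315] [0.1572 0.1853] mid 0.1713
195 190 202 13 w [-0.0341 -0.0367] [0.1544 0.1876] mid 0.171
197 190 203 14 w [-0.0391 -0.0419] [0.1542 0.1899] mid 0.1721
199 191 203 7 w [-0.0443 -0.0469] [0.1565 0.1897] mid 0.1731
201 191 193 3 w [-0.0493 -0.0499] [0.1563 0.164 ] mid 0.1602
203 191 203 6 w [-0.0544 -0.0568] [0.1561 0.1
[... 388 characters left out ...]
0 246.66666666666666 (np.float64(-0.12906866389433286), np.float64(0.17496003732834675), np.float64(0.10668720916934854))
184 248.33333333333334 (np.float64(-0.14325062244661085), np.float64(0.17525506511253178), np.float64(0.10680343891167879))
188 250.21428571428572 (np.float64(-0.15827210447130408), np.float64(0.1753793937664352), np.float64(0.10714063152962723))
192 252.0 (np.float64(-0.17214187620083438), np.float64(0.17546143468923195), np.float64(0.10658932269113397))
196 253.2 (np.float64(-0.18498918103221654), np.float64(0.1767075635124737), np.float64(0.10655031955948122))
200 254.0 (np.float64(-0.19235119459718533), np.float64(0.17715451492577783), np.float64(0.10489669104232724))
```

The stem lies within 1 mm of the tube's centre line, parallel and at the right height, with its tip about 35 mm before the mouth. I'll go in gently.

```bash
python3 -m creep '[{"jaw":1,"travel":[0.2,8,0],"roll":0},{"jaw":1,"travel":[1.2,18,0],"roll":0},{"jaw":1,"travel":[2.3,28,0],"roll":0},{"jaw":1,"travel":[3.1,36,0],"roll":0},{"jaw":1,"travel":[3.9,44,0],"roll":0},{"jaw":1,"travel":[4.7,52,0],"roll":0},{"jaw":1,"travel":[5.2,57,0],"roll":0},{"jaw":1,"travel":[5.2,57,0],"roll":0}]'
```

```text
time_s: 5.85
position: [0.5198, -0.0042, 0.2677]
tool_rot: [[0.1, 0.995, -0.0], [0.995, -0.1, 0.0], [0.0, -0.0, -1.0]]
ft_force: [0.2, -0.4, -2.0]
grip_width: 0.0272
gripper_force: 49.9
```

```bash
python3 -m creep '[{"jaw":1,"travel":[0.5,5,0],"roll":0},{"jaw":1,"travel":[1,10,0],"roll":0},{"jaw":1,"travel":[1.5,15,0],"roll":0}]';python3 -m creep '[{"jaw":1,"travel":[0.5,5,0],"roll":0},{"jaw":1,"travel":[1,10,0],"roll":0},{"jaw":1,"travel":[1.5,15,0],"roll":0}]'
```

```text
time_s: 6.15
position: [0.5213, 0.0103, 0.2677]
tool_rot: [[0.101, 0.995, -0.0], [0.995, -0.101, -0.0], [-0.0, -0.0, -1.0]]
ft_force: [0.1, -0.8, -1.9]
grip_width: 0.0271
gripper_force: 49.8
time_s: 6.45
position: [0.5228, 0.0253, 0.2677]
tool_rot: [[0.101, 0.995, -0.0], [0.995, -0.101, -0.001], [-0.001, -0.0, -1.0]]
ft_force: [-0.0, -4.3, -2.6]
grip_width: 0.0271
gripper_force: 49.7
```

```bash
cat > g.py <<'E'
import sys
from rig import observe
o=observe();f=o["ft_force"];a=f[1]*.995+f[0]*.1
print("%.2f y=%.4f f=%.1f fz=%.1f"%(o["time_s"],o["position"][1],a,f[2]));sys.exit(a<-8.5)
E
python3 -m creep '[{"jaw":1,"travel":[0.3,3,0],"roll":0},{"jaw":1,"travel":[0.6,6,0],"roll":0},{"jaw":1,"travel":[0.9,9,0],"roll":0}]' 35 >/dev/null; python3 g.py &&
python3 -m creep '[{"jaw":1,"travel":[0.1,1,0],"roll":0}]' >/dev/null; python3 g.py &&
python3 -m creep '[{"jaw":1,"travel":[0.1,1,0],"roll":0}]' >/dev/null; python3 g.py &&
python3 -m creep '[{"jaw":1,"travel":[0.1,1,0],"roll":0}]' >/dev/null; python3 g.py
```

```text
6.75 y=0.0343 f=-4.3 fz=-1.5
6.75 y=0.0343 f=-4.3 fz=-1.5
6.75 y=0.0343 f=-4.3 fz=-1.5
6.75 y=0.0343 f=-4.3 fz=-1.5False
False
False
False
```

```bash
sed -i 's/sys.exit(a<-8.5)/sys.exit(int(a<-8.5))/' g.py
python3 -m creep '[{"jaw":1,"travel":[0.1,1,0],"roll":0}]' >/dev/null && python3 g.py &&
python3 -m creep '[{"jaw":1,"travel":[0.1,1,0],"roll":0}]' >/dev/null && python3 g.py &&
python3 -m creep '[{"jaw":1,"travel":[0.1,1,0],"roll":0}]' >/dev/null && python3 g.py &&
python3 -m creep '[{"jaw":1,"travel":[0.1,1,0],"roll":0}]' >/dev/null && python3 g.py &&
python3 -m creep '[{"jaw":1,"travel":[0.1,1,0],"roll":0}]' >/dev/null && python3 g.py &&
python3 -m creep '[{"jaw":1,"travel":[0.1,1,0],"roll":0}]' >/dev/null && python3 g.py &&
python3 -m creep '[{"jaw":1,"travel":[0.1,1,0],"roll":0}]' >/dev/null && python3 g.py &&
python3 -m creep '[{"jaw":1,"travel":[0.1,1,0],"roll":0}]' >/dev/null && python3 g.py &&
python3 -m creep '[{"jaw":1,"travel":[0.1,1,0],"roll":0}]' >/dev/null && python3 g.py &&
python3 -m creep '[{"jaw":1,"travel":[0.1,1,0],"roll":0}]' >/dev/null && python3 g.py &&
python3 -m creep '[{"jaw":1,"travel":[0.1,1,0],"roll":0}]' >/dev/null && python3 g.py &&
python3 -m creep '[{"jaw":1,"travel":[0.1,1,0],"roll":0}]' >/dev/null && python3 g.py
```

```text
6.85 y=0.0354 f=-3.7 fz=-3.0
6.95 y=0.0362 f=-4.0 fz=-2.3
7.05 y=0.0371 f=-4.2 fz=-3.0
7.15 y=0.0381 f=-4.3 fz=-2.9
7.25 y=0.0391 f=-2.7 fz=-3.3
7.35 y=0.0401 f=-4.1 fz=-1.9
7.45 y=0.0411 f=-3.7 fz=-2.4
7.55 y=0.0422 f=-3.6 fz=-3.0
7.65 y=0.0432 f=-4.5 fz=-3.0
7.75 y=0.0442 f=-4.1 fz=-2.8
7.85 y=0.0452 f=-3.2 fz=-2.2
7.95 y=0.0462 f=-2.8 fz=-3.0
```

```bash
python3 -m creep '[{"jaw":1,"travel":[0.1,1,0],"roll":0}]' >/dev/null && python3 g.py &&
python3 -m creep '[{"jaw":1,"travel":[0.1,1,0],"roll":0}]' >/dev/null && python3 g.py &&
python3 -m creep '[{"jaw":1,"travel":[0.1,1,0],"roll":0}]' >/dev/null && python3 g.py &&
python3 -m creep '[{"jaw":1,"travel":[0.1,1,0],"roll":0}]' >/dev/null && python3 g.py &&
python3 -m creep '[{"jaw":1,"travel":[0.1,1,0],"roll":0}]' >/dev/null && python3 g.py &&
python3 -m creep '[{"jaw":1,"travel":[0.1,1,0],"roll":0}]' >/dev/null && python3 g.py &&
python3 -m creep '[{"jaw":1,"travel":[0.1,1,0],"roll":0}]' >/dev/null && python3 g.py &&
python3 -m creep '[{"jaw":1,"travel":[0.1,1,0],"roll":0}]' >/dev/null && python3 g.py &&
python3 -m creep '[{"jaw":1,"travel":[0.1,1,0],"roll":0}]' >/dev/null && python3 g.py &&
python3 -m creep '[{"jaw":1,"travel":[0.1,1,0],"roll":0}]' >/dev/null && python3 g.py &&
python3 -m creep '[{"jaw":1,"travel":[0.1,1,0],"roll":0}]' >/dev/null && python3 g.py &&
python3 -m creep '[{"jaw":1,"travel":[0.1,1,0],"roll":0}]' >/dev/null && python3 g.py &&
python3 -m creep '[{"jaw":1,"travel":[0.1,1,0],"roll":0}]' >/dev/null && python3 g.py &&
python3 -m creep '[{"jaw":1,"travel":[0.1,1,0],"roll":0}]' >/dev/null && python3 g.py &&
python3 -m creep '[{"jaw":1,"travel":[0.1,1,0],"roll":0}]' >/dev/null && python3 g.py &&
python3 -m creep '[{"jaw":1,"travel":[0.1,1,0],"roll":0}]' >/dev/null && python3 g.py &&
python3 -m creep '[{"jaw":1,"travel":[0.1,1,0],"roll":0}]' >/dev/null && python3 g.py &&
python3 -m creep '[{"jaw":1,"travel":[0.1,1,0],"roll":0}]' >/dev/null && python3 g.py &&
python3 -m creep '[{"jaw":1,"travel":[0.1,1,0],"roll":0}]' >/dev/null && python3 g.py &&
python3 -m creep '[{"jaw":1,"travel":[0.1,1,0],"roll":0}]' >/dev/null && python3 g.py
```

```text
8.05 y=0.0472 f=-3.8 fz=-3.1
8.15 y=0.0482 f=-3.2 fz=-3.4
8.25 y=0.0492 f=-3.7 fz=-2.9
8.35 y=0.0502 f=-3.4 fz=-3.8
8.45 y=0.0512 f=-2.8 fz=-2.8
8.55 y=0.0522 f=-3.8 fz=-3.3
8.65 y=0.0532 f=-2.1 fz=-3.2
8.75 y=0.0542 f=-2.6 fz=-3.2
8.85 y=0.0552 f=-4.4 fz=-3.1
8.95 y=0.0562 f=-3.2 fz=-4.4
9.05 y=0.0572 f=-3.2 fz=-3.1
9.15 y=0.0581 f=-3.4 fz=-3.9
9.25 y=0.0592 f=-3.0 fz=-3.5
9.35 y=0.0602 f=-4.0 fz=-4.3
9.45 y=0.0612 f=-3.4 fz=-3.9
9.55 y=0.0622 f=-3.1 fz=-3.1
9.65 y=0.0632 f=-2.9 fz=-3.6
9.75 y=0.0642 f=-2.3 fz=-4.2
9.85 y=0.0652 f=-3.2 fz=-4.1
9.95 y=0.0662 f=-3.8 fz=-4.6
```

```bash
python3 -m creep '[{"jaw":1,"travel":[0.1,1,-0.5],"roll":0}]' >/dev/null && python3 g.py &&
python3 -m creep '[{"jaw":1,"travel":[0.1,1,0],"roll":0}]' >/dev/null && python3 g.py &&
python3 -m creep '[{"jaw":1,"travel":[0.1,1,0],"roll":0}]' >/dev/null && python3 g.py &&
python3 -m creep '[{"jaw":1,"travel":[0.1,1,0],"roll":0}]' >/dev/null && python3 g.py &&
python3 -m creep '[{"jaw":1,"travel":[0.1,1,0],"roll":0}]' >/dev/null && python3 g.py &&
python3 -m creep '[{"jaw":1,"travel":[0.1,1,0],"roll":0}]' >/dev/null && python3 g.py &&
python3 -m creep '[{"jaw":1,"travel":[0.1,1,0],"roll":0}]' >/dev/null && python3 g.py &&
python3 -m creep '[{"jaw":1,"travel":[0.1,1,0],"roll":0}]' >/dev/null && python3 g.py &&
python3 -m creep '[{"jaw":1,"travel":[0.1,1,0],"roll":0}]' >/dev/null && python3 g.py &&
python3 -m creep '[{"jaw":1,"travel":[0.1,1,0],"roll":0}]' >/dev/null && python3 g.py &&
python3 -m creep '[{"jaw":1,"travel":[0.1,1,0],"roll":0}]' >/dev/null && python3 g.py &&
python3 -m creep '[{"jaw":1,"travel":[0.1,1,0],"roll":0}]' >/dev/null && python3 g.py &&
python3 -m creep '[{"jaw":1,"travel":[0.1,1,0],"roll":0}]' >/dev/null && python3 g.py &&
python3 -m creep '[{"jaw":1,"travel":[0.1,1,0],"roll":0}]' >/dev/null && python3 g.py &&
python3 -m creep '[{"jaw":1,"travel":[0.1,1,0],"roll":0}]' >/dev/null && python3 g.py &&
python3 -m creep '[{"jaw":1,"travel":[0.1,1,0],"roll":0}]' >/dev/null && python3 g.py &&
python3 -m creep '[{"jaw":1,"travel":[0.1,1,0],"roll":0}]' >/dev/null && python3 g.py &&
python3 -m creep '[{"jaw":1,"travel":[0.1,1,0],"roll":0}]' >/dev/null && python3 g.py &&
python3 -m creep '[{"jaw":1,"travel":[0.1,1,0],"roll":0}]' >/dev/null && python3 g.py &&
python3 -m creep '[{"jaw":1,"travel":[0.1,1,0],"roll":0}]' >/dev/null && python3 g.py
```

```text
10.05 y=0.0671 f=-3.0 fz=-2.5
10.15 y=0.0681 f=-3.8 fz=-2.5
10.25 y=0.0691 f=-3.4 fz=-3.2
10.35 y=0.0702 f=-3.8 fz=-3.0
10.45 y=0.0712 f=-3.2 fz=-3.3
10.55 y=0.0722 f=-4.2 fz=-2.8
10.65 y=0.0731 f=-4.2 fz=-2.6
10.75 y=0.0741 f=-3.5 fz=-1.8
10.85 y=0.0752 f=-3.5 fz=-2.8
10.95 y=0.0760 f=-8.3 fz=-3.2
11.05 y=0.0765 f=-14.4 fz=-1.8
```

The stop is at TCP y≈0.076, with about 11 N at the tip. I'll release and lift straight up.

```bash
python3 -m creep '[{"jaw":1,"travel":[-0.03,-0.3,0],"roll":0},{"jaw":1,"travel":[-0.03,-0.3,0],"roll":0},{"jaw":-1,"travel":[-0.03,-0.3,0],"roll":0},{"jaw":-1,"travel":[-0.03,-0.3,0],"roll":0},{"jaw":-1,"travel":[-0.03,-0.3,0],"roll":0},{"jaw":-1,"travel":[-0.03,-0.3,0],"roll":0},{"jaw":-1,"travel":[-0.03,-0.3,0],"roll":0},{"jaw":-1,"travel":[-0.03,-0.3,0],"roll":0},{"jaw":-1,"travel":[-0.03,-0.3,0],"roll":0}]' && python3 -m creep '[{"jaw":-1,"travel":[0,0,20],"roll":0},{"jaw":-1,"travel":[0,0,50],"roll":0},{"jaw":-1,"travel":[0,0,90],"roll":0},{"jaw":-1,"travel":[0,0,130],"roll":0},{"jaw":1,"travel":[0,0,130],"roll":0},{"jaw":1,"travel":[0,0,130],"roll":0},{"jaw":1,"travel":[0,0,130],"roll":0},{"jaw":1,"travel":[0,0,130],"roll":0},{"jaw":1,"travel":[0,0,130],"roll":0},{"jaw":1,"travel":[0,0,130],"roll":0},{"jaw":1,"travel":[0,0,130],"roll":0},{"jaw":1,"travel":[0,0,130],"roll":0}]' 20
python3 - <<'E'
from rig import *
from h import *
print(observe()["grip_width"])
p,d=get_image("top");np.savez("top2.npz",p=p,d=d)
cv2.imwrite("pics/c.png",cv2.resize(cv2.cvtColor(p[150:250,160:290],4),None,fx=5,fy=5,interpolation=2))
for n in("top",):
    D=np.load(n+"1.npz");C=cloud(n,D["d"]);g=D["p"].max(2)
    k=(g<60)&(C[...,2]>.15)&(C[...,2]<.175);k[:205]=0;k[225:]=0;k[:,:190]=0;k[:,210:]=0
    vv,uu=np.nonzero(k);print(k.sum(),uu.min(),uu.max(),vv.min(),vv.max(),C[k].mean(0),plane(n,[[uu.mean(),vv.mean()]],.162))
D=np.load("side0.npz");C=cloud("side",D["d"]);g=D["p"].max(2);k=(g<70)&(C[...,2]>.152)&(C[...,2]<.175)&(C[...,1]<.21)&(C[...,1]>.15);print(k.sum(),C[k].mean(0) if k.any() else 0)
E
```

```text
time_s: 11.95
position: [0.528, 0.0768, 0.2672]
tool_rot: [[0.101, 0.995, 0.0], [0.995, -0.101, 0.0], [0.0, 0.0, -1.0]]
ft_force: [0.4, -0.1, -0.4]
grip_width: 0.0854
gripper_force: 0.0
time_s: 13.15
position: [0.528, 0.0768, 0.3971]
tool_rot: [[0.101, 0.995, -0.0], [0.995, -0.101, 0.0], [-0.0, -0.0, -1.0]]
ft_force: [-0.1, -0.1, -0.1]
grip_width: -0.0
gripper_force: 0.0
-2.834953325128217e-05
39 195 202 211 216 [0.48735485 0.18930421 0.16387781] [[0.48766302 0.1895929  0.162     ]]
44 [0.51774992 0.18888625 0.16130829]
```

View pics/c.png

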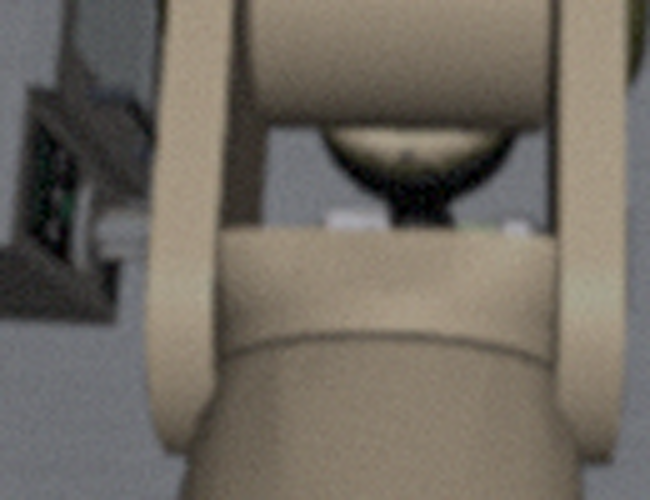

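The handle is still in line with the well, at crop (360–520,225), and the gripper is off it. Pad centre is at about (0.487, 0.190, 0.163), consistent with 18 mm behind the mouth and about 50 mm to the side. I'll go above it with the jaws shut.

```bash
python3 -m creep '[{"jaw":1,"travel":[-17,50,0],"roll":0},{"jaw":1,"travel":[-35,100,0],"roll":0},{"jaw":1,"travel":[-36,108,0],"roll":0},{"jaw":1,"travel":[-36,108,-25],"roll":0},{"jaw":1,"travel":[-36,108,-47],"roll":0},{"jaw":1,"travel":[-36,108,-47],"roll":0}]' && python3 -m creep '[{"jaw":1,"travel":[0,0,-5],"roll":0},{"jaw":1,"travel":[0,0,-10],"roll":0},{"jaw":1,"travel":[0,0,-15],"roll":0},{"jaw":1,"travel":[0,0,-20],"roll":0}]' && python3 -m creep '[{"jaw":1,"travel":[0,0,-3],"roll":0},{"jaw":1,"travel":[0,0,-6],"roll":0},{"jaw":1,"travel":[0,0,-10],"roll":0}]'
```

```text
time_s: 13.8
position: [0.4917, 0.1846, 0.348]
tool_rot: [[0.101, 0.995, -0.005], [0.995, -0.101, -0.001], [-0.001, -0.005, -1.0]]
ft_force: [-0.7, 0.9, 0.1]
grip_width: 0.0002
gripper_force: 0.0
time_s: 14.2
position: [0.4921, 0.1847, 0.3306]
tool_rot: [[0.101, 0.995, 0.001], [0.995, -0.101, 0.0], [0.0, 0.001, -1.0]]
ft_force: [-0.1, 0.7, 2.5]
grip_width: -0.0002
gripper_force: 1.2
time_s: 14.5
position: [0.492, 0.1848, 0.3202]
tool_rot: [[0.101, 0.995, 0.0], [0.995, -0.101, 0.0], [0.0, 0.0, -1.0]]
ft_force: [-0.4, 1.1, 2.9]
grip_width: 0.0002
gripper_force: 1.2
```

```bash
sed -i 's/int(a<-8.5)/int(a<-8.5 or f[2]>14)/' g.py
python3 -m creep '[{"jaw":1,"travel":[0,0,-3],"roll":0},{"jaw":1,"travel":[0,0,-6],"roll":0},{"jaw":1,"travel":[0,0,-10],"roll":0}]' && 
python3 -m creep '[{"jaw":1,"travel":[0,0,-2],"roll":0},{"jaw":1,"travel":[0,0,-4],"roll":0},{"jaw":1,"travel":[0,0,-6],"roll":0}]' >/dev/null && python3 g.py &&
python3 -m creep '[{"jaw":1,"travel":[0,0,-2],"roll":0}]' >/dev/null && python3 g.py &&
python3 -m creep '[{"jaw":1,"travel":[0,0,-2],"roll":0}]' >/dev/null && python3 g.py &&
python3 -m creep '[{"jaw":1,"travel":[0,0,-1],"roll":0}]' >/dev/null && python3 g.py &&
python3 -m creep '[{"jaw":1,"travel":[0,0,-1],"roll":0}]' >/dev/null && python3 g.py &&
python3 -m creep '[{"jaw":1,"travel":[0,0,-1],"roll":0}]' >/dev/null && python3 g.py &&
python3 -m creep '[{"jaw":1,"travel":[0,0,-1],"roll":0}]' >/dev/null && python3 g.py
```

```text
time_s: 14.8
position: [0.4919, 0.1848, 0.31]
tool_rot: [[0.101, 0.995, -0.0], [0.995, -0.101, -0.0], [-0.0, -0.0, -1.0]]
ft_force: [-1.4, 0.8, 2.8]
grip_width: -0.0003
gripper_force: 1.3
15.10 y=0.1848 f=-1.0 fz=3.1
15.20 y=0.1848 f=0.1 fz=4.2
15.30 y=0.1848 f=-0.3 fz=15.2
```

```bash
python3 -m creep '[{"jaw":1,"travel":[0,0,-0.5],"roll":0},{"jaw":1,"travel":[0,0,-0.5],"roll":0},{"jaw":1,"travel":[0,0,-0.5],"roll":0}]' && python3 -m creep '[{"jaw":1,"travel":[0,0,30],"roll":0},{"jaw":1,"travel":[0,0,80],"roll":0},{"jaw":1,"travel":[0,-20,120],"roll":0},{"jaw":1,"travel":[-40,-60,130],"roll":0},{"jaw":1,"travel":[-90,-80,130],"roll":0},{"jaw":1,"travel":[-140,-80,130],"roll":0},{"jaw":1,"travel":[-170,-80,130],"roll":0},{"jaw":1,"travel":[-190,-80,130],"roll":0},{"jaw":1,"travel":[-190,-80,130],"roll":0},{"jaw":1,"travel":[-190,-80,130],"roll":0}]'
python3 - <<'E'
from rig import *
from h import *
pl=np.load("panel.npy");ax=-pl[:3];ax[2]=0;ax/=np.linalg.norm(ax);yv=np.array([-ax[1],ax[0],0]);c=pl[3:]
im=[]
for n in("side","top"):
    p,d=get_image(n);C=cloud(n,d)
    x,y,w,h=(190,110,100,120) if n=="side" else (170,150,100,120)
    im.append(cv2.resize(cv2.cvtColor(p[y:y+h,x:x+w],4),None,fx=4,fy=4,interpolation=2))
    P=C-c;F=np.stack([P@ax,P@yv],-1);g=p.max(2)
    k=(abs(F[...,0]+.06)<.02)&(F[...,1]>.21)&(F[...,1]<.26)&(C[...,2]>.08)&(C[...,2]<.2)
    if k.any():print(n,"pad",k.sum(),F[k].mean(0),np.percentile(C[k][:,2],[10,50,90]))
    k=(F[...,0]>-.26)&(F[...,0]<-.09)&(abs(F[...,1]-.172)<.03)&(C[...,2]>.08)&(C[...,2]<.14)
    if k.any():print(n,"probe",k.sum(),F[k].min(0),F[k].max(0),np.median(C[k][:,2]))
    k2=k&(C[...,2]>.115);print("handle along",F[k2][:,0].min(),F[k2][:,0].max()) if k2.any() else 0
cv2.imwrite("pics/d.png",np.hstack(im))
E
```

```text
time_s: 15.6
position: [0.4918, 0.1848, 0.3003]
tool_rot: [[0.101, 0.995, 0.0], [0.995, -0.101, 0.0], [0.0, 0.0, -1.0]]
ft_force: [-4.4, -0.2, 9.7]
grip_width: 0.0002
gripper_force: 4.7
time_s: 16.6
position: [0.3025, 0.1047, 0.43]
tool_rot: [[0.101, 0.995, 0.002], [0.995, -0.101, -0.0], [-0.0, 0.002, -1.0]]
ft_force: [0.0, -0.6, 0.4]
grip_width: 0.0003
gripper_force: 0.0
side pad 69 [-0.06001518  0.230763  ] [0.12235011 0.12607321 0.12784772]
side probe 555 [-0.21851991  0.16237414] [-0.09068427  0.19041809] 0.11530924802248832
handle along -0.2177614660535529 -0.10854528618018093
top pad 75 [-0.05729717  0.22980377] [0.12529167 0.12702293 0.12916184]
top probe 579 [-0.21815168  0.1571817 ] [-0.09057457  0.18599296] 0.11660704031804714
handle along -0.21596017538764747 -0.10882686715626806
```

View pics/d.png

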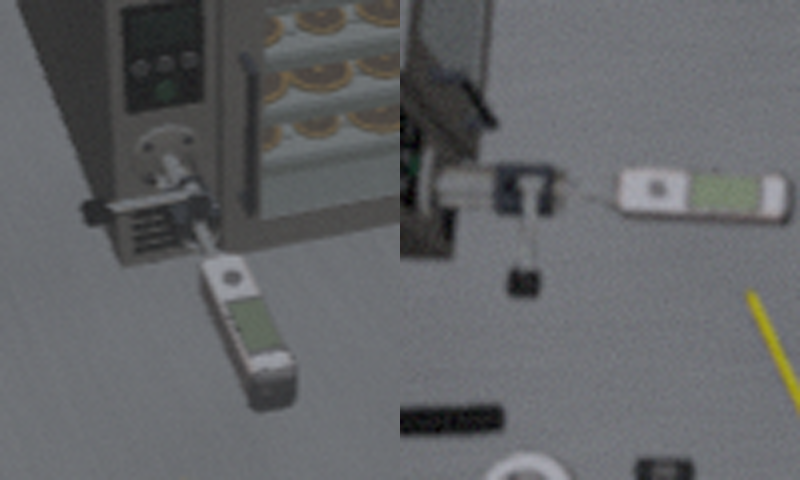

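The lever is level (pad top 0.127) and the handle sits straight in the well. As a slip check, I'll compare the handle-front offset to the TCP before insertion with where it is now.

```bash
python3 - <<'E'
from h import *
from rig import get_image
pl=np.load("panel.npy");ax=-pl[:3];ax[2]=0;ax/=np.linalg.norm(ax);yv=np.array([-ax[1],ax[0],0]);c=pl[3:]
p,d=get_image("top")
for nm,p,d,t in(("before",*[np.load("top1.npz")[k] for k in"pd"],(.5146,-.0627)),("now",p,d,(.528,.0763))):
    C=cloud("top",d);P=C-c;F=np.stack([P@ax,P@yv],-1);T=(np.array([*t,0])-c)@ax
    k=(abs(F[...,1]-.171)<.025)&(F[...,0]>T)&(F[...,0]<T+.09)&(C[...,2]>.08)&(C[...,2]<.135)
    for lo in np.arange(.03,.09,.004):
        s=k&(F[...,0]-T>=lo)&(F[...,0]-T<lo+.004)
        if s.any():print(nm,"%.3f n%d width %.3f z %.4f"%(lo,s.sum(),np.ptp(F[s][:,1]),np.median(C[s][:,2])))
E
```

```text
before 0.058 n5 width 0.009 z 0.1159
before 0.062 n16 width 0.018 z 0.1119
before 0.066 n4 width 0.006 z 0.1081
before 0.070 n5 width 0.005 z 0.1095
before 0.074 n6 width 0.005 z 0.1074
before 0.078 n3 width 0.004 z 0.1075
before 0.082 n6 width 0.005 z 0.1072
before 0.086 n5 width 0.006 z 0.1079
now 0.030 n18 width 0.026 z 0.1168
now 0.034 n24 width 0.027 z 0.1168
now 0.038 n20 width 0.027 z 0.1175
now 0.042 n18 width 0.026 z 0.1168
now 0.046 n22 width 0.026 z 0.1174
now 0.050 n17 width 0.025 z 0.1176
now 0.054 n17 width 0.024 z 0.1141
now 0.058 n8 width 0.015 z 0.1104
now 0.062 n13 width 0.016 z 0.1104
now 0.066 n3 width 0.006 z 0.1061
now 0.070 n6 width 0.006 z 0.1072
now 0.074 n4 width 0.006 z 0.1056
now 0.078 n5 width 0.005 z 0.1049
now 0.082 n6 width 0.005 z 0.1065
now 0.086 n3 width 0.004 z 0.1070
```

The ferrule ends at the same offset in both, so there was no slip and the tip is still at the felt stop. I'm handing in.

```bash
python3 -c "
from rig import *
print(close_job())"
```

```text
the job is handed in; nothing more can be done
None
```

The thermometer is in the well with its tip on the blind end (about 11 N when it touched), the clamp lever is pushed down to its stop and level, the gripper is clear, and the job was handed in at about 17 s; no verdict was returned.

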